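# Rest the finish canister's bayonet lid at its vent position

## Robot

A 6-joint arm with a two-finger parallel gripper is mounted at the origin on the work surface; the furniture and walls round the work are solid. World frame = base frame: x ahead of the robot, y to its left, z up, the work surface at z = 0. Lengths are in m, angles in degrees, forces in N, time in s.
With the tool pointing down it reaches from about 0.35 to 0.725 m from the base axis. Payload 4.3 kg.
Tool frame: the origin (TCP) lies on the centre line of the jaws, within the pads' length; the fingertips stand 22 mm ahead of it and the grasp point (between the pads) lies 3 mm ahead of it; y points along the fingers, x is the direction in which the jaws open and shut, and the axes are right-handed (so a half turn about y gives the same grasp; the last joint's range is limited). The gripper opens to 85 mm and grips with 20 to 120 N. Pads are 22 mm wide; open, the fingers measure 114 mm over their backs; the gripper's body (76 mm by 85 mm) begins 54 mm behind the grasp point. The pads swing forward as they close: fully open they stand 13 mm farther back than shut.
Start: joints at [-77.71, 21.618, 4.641, 73.018, 0, 83.68], TCP at [0.184, -0.545, 0.253] pointing down, gripper open.
Joint ranges: [-156.06, 156.06], [-48.1, 94.91], [-58.44, 69.94], [-101.28, 121.22], [-78.64, 73.56], [-180, 180]. Speed limits (degrees/s): [147.25, 147.25, 180, 180, 180, 180].

## Interface

Orientations are given as a 3x3 rotation matrix whose columns are the frame's x, y, z axes.
In Python, from rig import telemetry, camera, robot gives the robot as it stands. The module is installed in compiled form; this text tells all that it offers.
- The arm moves only by the tool jog_arm, never from a script. Its argument "commands" is a list of rows, each an object with "linear": the shift along the tool's x, y, z in m, a list of three; "spin": the turn about the tool's y in degrees. In form: [{"linear": [dx, dy, dz], "spin": spin}, ...]. A call has exactly 5 rows; each row is the pose to reach, as a shift and turn from the pose commanded when the call began, along the tool's axes at that moment; what a row does not reach only later rows make up. A row lasts 1/10 s, in which the tool goes at most 50 mm and 8.59 degrees, less where a joint would pass 70% of its speed; a pose out of reach is approached as far as the arm can. A call with a gripper value outside its range is refused whole. "claw" is the opening, from 0 (shut) to 1 (fully open), set as the call begins (left out, the last holds). The fingers move at their own pace and stop on an object; the grip force is fixed at half the most. Time passes only in rows, so rows that repeat a pose let the fingers close, or fill a call up. It gives the time, the measured TCP pose, the force and the opening at its end, in the units of the state.
- telemetry.state(): the state, without advancing time (a new reading comes with each control period).
- camera(name): name is "scene" or "top" or "wrist"; returns a dict with "color" (384x512x3 uint8, red, green, blue), "K" (3x3 intrinsics, pixels), "k1" (the pictures are not rectified: a ray, as slopes to the right and down, at radius r is drawn at 1 + k1 r^2 times it, then the intrinsics apply), "cam_to_world" (4x4, takes a point from camera to world coordinates). Camera axes: x right, y up, looking along -z (the intrinsics and any distortion apply to the point x, -y, -z); pixel columns grow to the right and rows downward; lengths in m; the calibration is good to about 2 mm. A picture is of the moment at which its call begins. There is no depth.
- robot.sign_off(): hands the job in, once; it reports no verdict.
The state is a dict: "time": time; "joint_positions": joint angles; "dq": joint speeds; "joint_efforts": joint torques, N m; "tool_pos": TCP position; "ee_rot": TCP orientation; "wrist_force": force on the tool from outside, world axes, zero at the start; "wrist_torque": the same for the moment, N m; "finger_gap": opening from 0.0 (shut) to 1.0 (fully open).
Only numpy, scipy, OpenCV 4.12 (cv2) and the standard library are available. Lean on these libraries where they do the work, as an engineer would, in place of code of your own. Each camera call takes 0.05 s, during which the arm holds its last target. There are 200 camera calls.

## Task

Stand the open square aluminium canister upright in the one free cell of the plywood crate, so that the crate keeps it from turning, and let go of it. Then put the black bayonet lid on it, lugs down through the two slots until the cap sits on the collar, and turn it clockwise (seen from above) halfway to its lock, so that the lid's bar points at two corners of the square canister and the canister can vent. The lock clicks at a quarter turn and must not click; the lid is sprung and turns back if let go, so finish while still gripping the lid there. Leave the two jars standing in their cells and do not disturb the tape measure or the plane.

Things in the scene. Friction and masses are not known exactly. Their poses are not given: they have to be found in the camera images.
- crate: Plywood crate fixed to the bench, 80 (x) x 228 (y) x 62 mm high, a cleat standing 11 mm out from each end, open above; origin under its centre. Three square cells in a row along its y, each 68 x 68 mm inside, at y = -74, 0 and +74 mm; walls 6 mm, cell floors 6 mm above the bench. Two cells hold jars; the third is free.
- cell_mat: Black rubber mat, 64 x 64 x 2 mm, fixed on the floor of the crate's free cell (whichever of the three it is); origin at the centre of its underside, axes parallel to the crate's. The canister is to stand on it.
- canister: Open canister, bare aluminium, about 0.5 kg. Square body 62 x 62 mm (two beads of 63 mm run round it) and 100 mm high, upright, with a round collar on top, 60 mm outer diameter, to 118 mm; origin at the centre of its underside, z up, x and y square to its faces. 3 mm play on each side in a cell, may turn there by up to 6 degrees; any of the four square ways round will do.
- mouth (a point): Centre of the collar's top face, 118 mm above the canister's underside, on which the lid's cap comes to sit; axes as the canister's. The collar has an inward flange 5 mm thick with an opening of 37 mm diameter; below it the lugs have 13 mm of height to turn in.
- slot (a point): Middle of the +x slot at the collar's top, 22 mm from the mouth's centre; a like slot is opposite at -x. The slots cut the flange from its opening outward, 11 mm wide at the opening, 14 mm outside. The lid's two lugs go down through them and then turn only clockwise seen from above (about -z), 90 degrees to a stop.
- follower (a joint): Sprung follower inside the collar, pushed round by the lid's lugs: angle in rad, 0 at rest, growing clockwise; from about 10 degrees of lid turn or less it follows the lid. Return torque 0.03 N m at first, 0.055 N m at 45 degrees: it turns a lid back that is let go. Spring plungers make the lock click beyond about 65 degrees of lid turn.
- lid: Black plastic bayonet lid, 0.09 kg. Round cap, 62 mm diameter, 6 mm thick; origin at the centre of the cap's underside, z up. Below it a plug, 33 mm diameter, 16 mm long, with two 8 mm round steel lugs along +x and -x, centred 11 mm below the origin, to 24.5 mm from the axis. Starts standing on its plug, origin 16 mm above the bench. A half turn makes no difference.
- bar (a point): Middle of the top of the lid's straight grip bar, 37 mm above the lid's origin; axes as the lid's. The bar is 48 mm long along the lid's x (in line with the lugs), 14 mm thick, and rises 31 mm above the cap. Lid inserted: bar along the canister's x; halfway: 45 degrees clockwise, along the square's diagonal.
- jar_a: Glass jar of screws with a tin lid, 62 mm diameter, 92 mm high, standing in a crate cell; origin at the centre of its underside. Leave standing.
- jar_b: The other glass jar of screws, 62 mm diameter, 91 mm high, standing in a crate cell; origin at the centre of its underside. Leave standing.
- tape_measure: Tape measure, 33 x 94 x 63 mm, on the bench left of the crate; origin at the centre of its underside. Leave alone.
- block_plane: Block plane, 48 x 170 x 59 mm, on the bench right of the crate; origin at the centre of its underside. Leave alone.
There are look-alikes about, which are no part of the job. Leave any red or yellow look-alike of the lid alone.

How it is judged:
By the outcome, as a careful person would: the job done as asked, in the order asked, and still so for the second after the job is handed in, while the arm keeps its last pose, push and grip.
It also fails if it takes over 64 s, if anything falls off the work surface, if the arm or the gripper's body presses on something with over 40 N, if the wrist force passes 120 N, or if a joint passes its speed limit or range.

## Working session

There is one attempt and no reset: what is moved stays moved. The work goes in short steps, Python scripts to look and compute and a tool call to move; the robot and the scene stay as the last step left them, time stands still between calls to the robot, and variables do not carry over. Pictures are saved under pics/ and viewed, about 8 in all and at most 12, crops included, and the job is handed in when it is done.

Besides the shell and the picture viewer there is one more tool, called as name(argument=value, ...) on one line, values as JSON. jog_arm: Moves the arm, as the interface text tells. Its arguments: {"type":"object","properties":{"commands":{"type":"array","items":{"type":"object","properties":{"linear":{"type":"array","items":{"type":"number"}},"spin":{"type":"number"}}}},"claw":{"type":"number"}},"required":["commands"]}

```bash
mkdir -p pics; cat > h.py <<'E'
import numpy as np, cv2
from rig import telemetry, camera, robot
def snap(n,tag):
    c=camera(n); cv2.imwrite(f'pics/{tag}.png',c['color'][:,:,::-1]); np.savez(f'pics/{tag}.npz',**c); return c
def load(tag): return dict(np.load(f'pics/{tag}.npz'))
def ray(c,px):
    K=np.asarray(c['K']);d=np.array([(px[0]-K[0,2])/K[0,0],(px[1]-K[1,2])/K[1,1]]);k=float(c['k1'])
    s=d.copy()
    for _ in range(30): s=d/(1+k*(s@s))
    T=np.asarray(c['cam_to_world']);return T[:3,3],T[:3,:3]@np.array([s[0],-s[1],-1])
def on(c,px,z):
    o,d=ray(c,px);return o+d*(z-o[2])/d[2]
def proj(c,P):
    K=np.asarray(c['K']);T=np.asarray(c['cam_to_world']);p=T[:3,:3].T@(np.asarray(P)-T[:3,3])
    s=np.array([p[0],-p[1]])/-p[2];s=s*(1+float(c['k1'])*(s@s));return np.array([s[0]*K[0,0]+K[0,2],s[1]*K[1,1]+K[1,2]])
def st():
    s=telemetry.state();print('t',s['time'],'p',np.round(s['tool_pos'],4),'F',np.round(s['wrist_force'],1),'gap',s['finger_gap']);print(np.round(s['ee_rot'],3).tolist());print(np.round(s['joint_positions'],1));return s
E
python3 - <<'E'
from h import *
st()
a=snap('scene','s0');b=snap('top','t0')
for c in(a,b): print(c['K'],c['k1'],np.round(c['cam_to_world'],3))
cv2.imwrite('pics/both.png',cv2.resize(np.hstack([a['color'],b['color']])[:,:,::-1],(800,300)))
cv2.imwrite('pics/t0b.png',cv2.resize(b['color'][:,:,::-1],(800,600)))
E
```

```text
t 0.0 p [ 0.1834 -0.5443  0.2523] F [-0.1  0.1  0.5] gap 0.9996571829081058
[[0.319, -0.0, 0.948], [-0.948, 0.002, 0.319], [-0.002, -1.0, 0.0]]
[-77.7  21.7   4.6  73.    0.   83.7]
[[498.66484115   0.         247.70566187]
 [  0.         498.66484115 191.21385341]
 [  0.           0.           1.        ]] -0.13459479525798682 [[-0.477  0.587 -0.654 -0.315]
 [-0.879 -0.322  0.352  0.481]
 [-0.004  0.743  0.669  1.001]
 [ 0.     0.     0.     1.   ]]
[[400.75698601   0.         258.16130244]
 [  0.         400.75698601 191.23203499]
 [  0.           0.           1.        ]] -0.1323927317486304 [[-0.006  0.993 -0.114  0.412]
 [-1.    -0.006 -0.003 -0.007]
 [-0.004  0.114  0.993  1.157]
 [ 0.     0.     0.     1.   ]]
```

View pics/t0b.png

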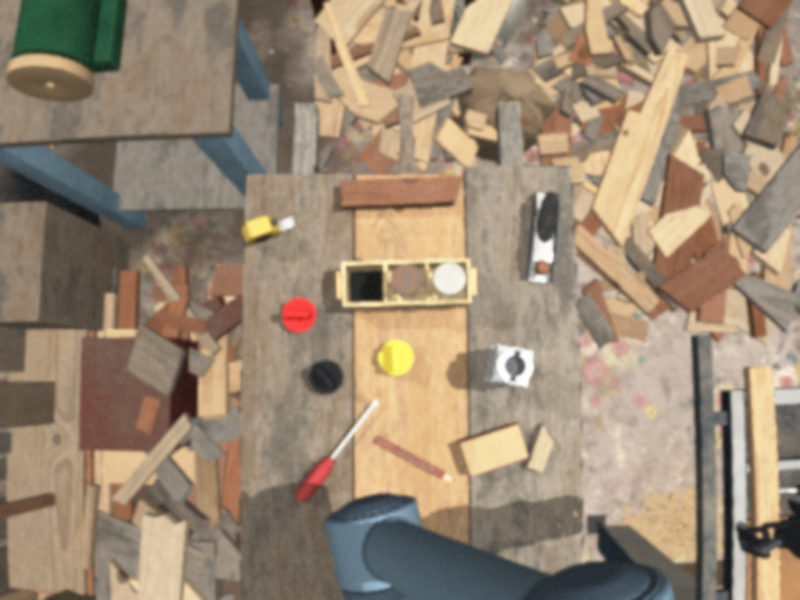

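View pics/s0.png

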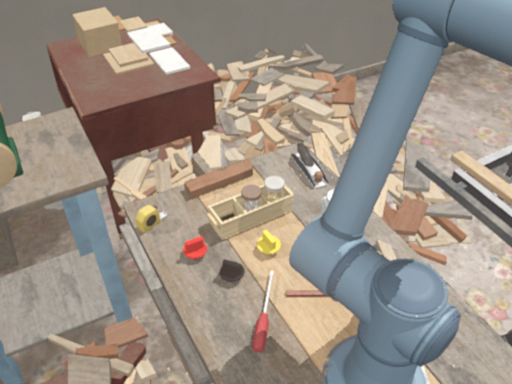

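Top view (800x600 coordinates): the crate is at (405,283) with its free cell on the left at (366,283), and the canister stands at (514,366). The lid candidates are black (326,377), red (298,316) and yellow (397,357). The black one fits the description. The enlarged crop should confirm it and show the canister's slots.

```bash
python3 - <<'E'
from h import *
b=load('t0');im=b['color'][:,:,::-1]
cr=lambda x,y,w,h:cv2.resize(im[y-h:y+h,x-w:x+w],(400,300),interpolation=cv2.INTER_CUBIC)
out=np.vstack([np.hstack([cr(329,234,32,24),cr(209,241,32,24)]),np.hstack([cr(234,181,32,24),cr(260,181,56,42)])])
cv2.imwrite('pics/crop1.png',out)
for n,p,z in(('can',(329,234),.118),('lid',(208.6,241.5),.05),('cell',(234,181),.008),('jarmid',(260,179),.092),('jarR',(288,178),.092),('tape',(172,146),.06),('plane',(347,152),.06)): print(n,np.round(on(b,p,z),3))
E
```

```text
can [ 0.418 -0.187  0.118]
lid [0.4   0.133 0.05 ]
cell [0.574 0.066 0.008]
jarmid [ 0.567 -0.009  0.092]
jarR [ 0.569 -0.085  0.092]
tape [0.667 0.238 0.06 ]
plane [ 0.647 -0.254  0.06 ]
```

View pics/crop1.png

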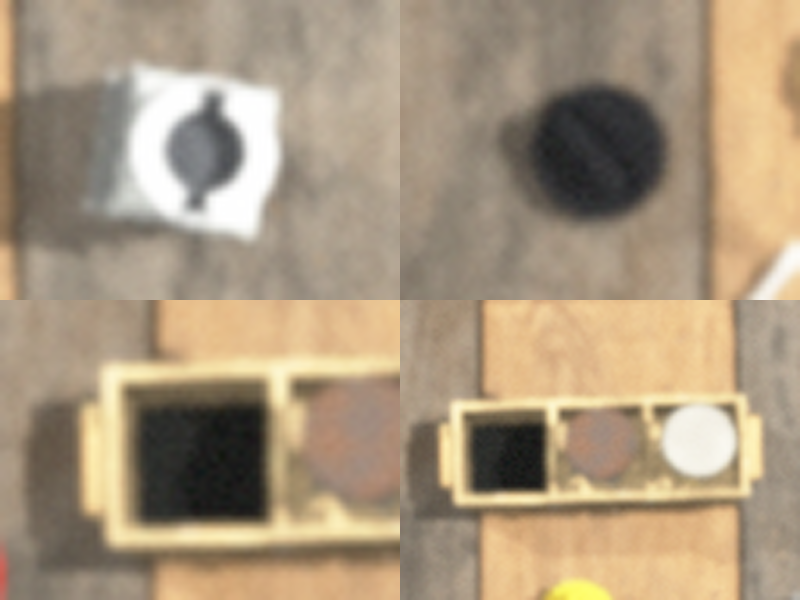

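The crop confirms the following:
- **Canister:** it stands upright, with slots nearly along world x, about -9°.
- **Lid:** the black lid (crop 600,150) carries a diagonal bar. The red and yellow ones are look-alikes and I'll leave them alone.
- **Free cell:** the black mat is in the left (+y) cell.

Next I move over the canister and check with the wrist camera.

jog_arm(commands=[{"linear": [-0.026, 0, 0.034], "spin": -6}, {"linear": [-0.052, 0, 0.067], "spin": -12}, {"linear": [-0.078, 0, 0.1], "spin": -18}, {"linear": [-0.104, 0, 0.134], "spin": -24}, {"linear": [-0.13, 0, 0.168], "spin": -31}], claw=1)

```text
time: 0.6
tool_pos: [0.3017, -0.3664, 0.2529]
ee_rot: [[0.764, -0.0, 0.645], [-0.645, 0.001, 0.764], [-0.001, -1.0, 0.0]]
wrist_force: [0.9, 0.5, 0.1]
finger_gap: 1.001
```

jog_arm(commands=[{"linear": [-0.006, 0, 0.042], "spin": -6}, {"linear": [-0.012, 0, 0.085], "spin": -12}, {"linear": [-0.018, 0, 0.128], "spin": -18}, {"linear": [-0.023, 0, 0.17], "spin": -24}, {"linear": [-0.027, 0, 0.212], "spin": -31}])

```text
time: 1.1
tool_pos: [0.4184, -0.1874, 0.253]
ee_rot: [[0.987, -0.0, 0.159], [-0.159, 0.0, 0.987], [-0.001, -1.0, 0.0]]
wrist_force: [0.9, 0.2, 0.9]
finger_gap: 1.005
```

```bash
python3 - <<'E'
from h import *
st(); w=snap('wrist','w1'); print(w['K'],w['k1'],np.round(w['cam_to_world'],3))
E
```

```text
t 1.1 p [ 0.4184 -0.1874  0.253 ] F [0.9 0.2 0.9] gap 1.004730753154054
[[0.987, -0.0, 0.159], [-0.159, 0.0, 0.987], [-0.001, -1.0, 0.0]]
[-32.1   8.2 -13.3  68.6  -0.   67.1]
[[335.42878648   0.         253.41621041]
 [  0.         335.42878648 194.18429267]
 [  0.           0.           1.        ]] -0.09187226888279793 [[ 0.987  0.151  0.046  0.43 ]
 [-0.158  0.944  0.291 -0.113]
 [ 0.    -0.294  0.956  0.375]
 [ 0.     0.     0.     1.   ]]
```

View pics/w1.png

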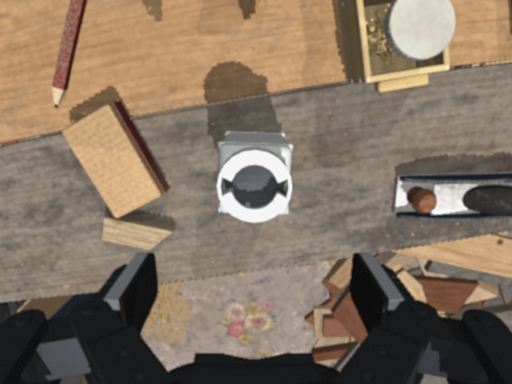

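Wrist view: the collar is at about (255,186) with slots at (226,187) and (284,186), aligned with tool x. The jaws are in the lower corners. I'll fit the collar and the slots.

```bash
cat >> h.py <<'E'
def collar(c,z,roi,thr=225):
    x0,y0,x1,y1=roi;g=c['color'].min(2)[y0:y1,x0:x1]
    m=cv2.morphologyEx((g>thr).astype(np.uint8),cv2.MORPH_OPEN,np.ones((3,3)))
    k=max(cv2.findContours(m,cv2.RETR_EXTERNAL,cv2.CHAIN_APPROX_NONE)[0],key=cv2.contourArea)
    k=cv2.convexHull(k)[:,0]+[x0,y0]
    P=np.array([on(c,p+0.0,z)[:2] for p in k],np.float32)
    (cx,cy),r=cv2.minEnclosingCircle(P);A=np.c_[2*P,np.ones(len(P))];s=np.linalg.lstsq(A,(P**2).sum(1),rcond=None)[0]
    return s[:2],np.sqrt(s[2]+s[:2]@s[:2]),np.array([cx,cy]),r
E
python3 - <<'E'
from h import *
w=load('w1')
for t in(200,215,230,240): print(t,collar(w,.118,(205,140,305,235),t))
p=on(w,(226,187),.118);q=on(w,(284,186),.118);print(p,q,np.degrees(np.arctan2(*(q-p)[1::-1])))
g=w['color'].min(2)[170:204,212:298]; m=(g<110).astype(np.uint8)
ys,xs=np.nonzero(m);
# slot tips: dark pixels farthest from the collar centre
P=np.array([on(w,(x+212,y+170),.118)[:2] for x,y in zip(xs,ys)]);c=collar(w,.118,(205,140,305,235),215)[0]
d=P-c;r=np.linalg.norm(d,axis=1);s=(r>.0200)&(r<.027);d=d[s]
a=np.degrees(np.arctan2(d[:,1],d[:,0]));print(len(a),np.sort(a).round(0)[::8]); ang=np.degrees(np.angle(np.mean(np.exp(2j*np.radians(a)))))/2;print('slot axis',ang)
# body top edge lines at z=.1
cv2.imwrite('pics/w1c.png',cv2.resize(w['color'][120:240,180:330,::-1],(750,600),interpolation=cv2.INTER_CUBIC))
E
```

```text
200 (array([ 0.42238292, -0.18467465]), np.float64(0.0317572102888441), array([ 0.42036766, -0.18189442]), 0.03665297105908394)
215 (array([ 0.41941795, -0.18620542]), np.float64(0.030061481731166798), array([ 0.41953009, -0.18784973]), 0.03206055983901024)
230 (array([ 0.42023841, -0.18188064]), np.float64(0.026199501634180413), array([ 0.4208349 , -0.17925029]), 0.02826743759214878)
240 (array([ 0.42021635, -0.17996688]), np.float64(0.024538607776350595), array([ 0.42141819, -0.17563498]), 0.02660646103322506)
[ 0.39730813 -0.18215183  0.118     ] [ 0.44308799 -0.18864751  0.118     ] -8.07576095060597
179 [-179.  -20.  -18.  -16.  -14.  -12.  -10.   -6.   -4.   -1.    2.  156.
  158.  160.  162.  164.  166.  168.  170.  172.  174.  176.  179.]
slot axis -11.601368402350964
```

View pics/w1c.png

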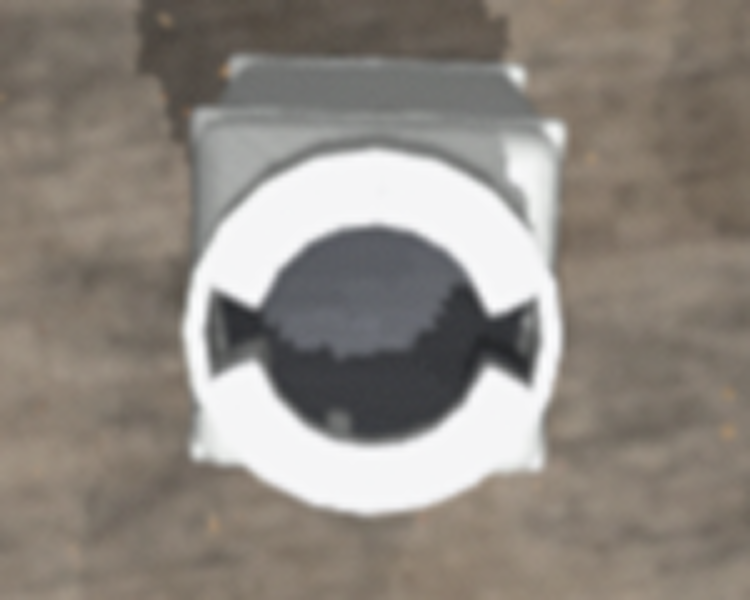

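Crop: the collar is centred at (254,186), and the body's back edge is tilted about 2° clockwise from tool x, so the canister axis is about -11°.

```bash
python3 - <<'E'
from h import *
w=load('w1'); c=on(w,(254.3,185.8),.118);print('can',c)
p,q=on(w,(180+205/5,120+110/5),.1),on(w,(180+550/5,120+122/5),.1);print('edge',np.degrees(np.arctan2(*(q-p)[1::-1])))
s=telemetry.state();print('shift tool',np.round(s['ee_rot'].T@(c-s['tool_pos']) if hasattr(s['ee_rot'],'T') else np.array(s['ee_rot']).T@(c-s['tool_pos']),4))
# crate in top image: walls' top corners from mask
b=load('t0');hsv=cv2.cvtColor(b['color'],cv2.COLOR_RGB2HSV);print(hsv[165,250],hsv[194,250],hsv[181,225],hsv[205,250],hsv[181,219])
E
```

```text
can [ 0.41974519 -0.18474495  0.118     ]
edge -11.09091142425582
shift tool [-0.0014  0.135  -0.0031]
[ 20  84 238] [ 22  81 235] [23 22 47] [ 15  98 224] [ 23  75 246]
```

jog_arm(commands=[{"linear": [0.001, 0.035, 0.001], "spin": 1}, {"linear": [0.001, 0.07, 0.001], "spin": 2}, {"linear": [0.001, 0.1, 0.001], "spin": 2}, {"linear": [0.001, 0.13, 0.001], "spin": 2}, {"linear": [0.001, 0.13, 0.001], "spin": 2}])

```text
time: 1.65
tool_pos: [0.4157, -0.1864, 0.1195]
ee_rot: [[0.98, -0.008, 0.198], [-0.198, 0.005, 0.98], [-0.008, -1.0, 0.003]]
wrist_force: [-0.3, 0.9, -0.1]
finger_gap: 0.999
```

```bash
python3 - <<'E'
from h import *
s=st();R=np.array(s['ee_rot']);c=np.array([.41975,-.18475,.118]);print(R.T@(c-s['tool_pos']))
camera('wrist');s=st();R=np.array(s['ee_rot']);print(R.T@(c-s['tool_pos']))
E
```

```text
t 1.65 p [ 0.4157 -0.1864  0.1195] F [-0.3  0.9 -0.1] gap 0.9991537474648048
[[0.98, -0.008, 0.198], [-0.198, 0.005, 0.98], [-0.008, -1.0, 0.003]]
[-32.1  13.7 -27.4  49.4  -0.   69.3]
[0.00362273 0.00148705 0.00239879]
t 1.7 p [ 0.4171 -0.1873  0.1217] F [-0.6  0.1  1. ] gap 1.0009334345434129
[[0.98, -0.005, 0.198], [-0.198, 0.003, 0.98], [-0.005, -1.0, 0.002]]
[-32.1  13.6 -27.1  49.6  -0.   69.3]
[0.00210028 0.00367309 0.00296769]
```

jog_arm(commands=[{"linear": [0.0, 0.012, 0.001], "spin": 0}, {"linear": [0.0, 0.024, 0.002], "spin": 0}, {"linear": [0.0, 0.034, 0.002], "spin": 0}, {"linear": [0.0, 0.039, 0.002], "spin": 0}, {"linear": [0.0, 0.039, 0.002], "spin": 0}])

```text
time: 2.2
tool_pos: [0.4196, -0.1865, 0.0844]
ee_rot: [[0.98, -0.0, 0.198], [-0.198, -0.0, 0.98], [-0.0, -1.0, -0.0]]
wrist_force: [0.1, 0.4, -1.0]
finger_gap: 0.999
```

jog_arm(commands=[{"linear": [0, 0, 0], "spin": 0}, {"linear": [0, 0, 0], "spin": 0}, {"linear": [0, 0, 0], "spin": 0}, {"linear": [0, 0, 0], "spin": 0}, {"linear": [0, 0, 0], "spin": 0}], claw=0)

```text
time: 2.7
tool_pos: [0.4197, -0.1867, 0.0851]
ee_rot: [[0.98, 0.0, 0.197], [-0.197, -0.001, 0.98], [0.001, -1.0, -0.001]]
wrist_force: [-1.9, -0.7, 4.6]
finger_gap: 0.721
```

```bash
python3 - <<'E'
from h import *
st()
b=load('t0');hsv=cv2.cvtColor(b['color'],cv2.COLOR_RGB2HSV)
# inner corners of free cell via dark mask (mat) and crate outer rectangle from enlarged crop
cr=cv2.resize(b['color'][155:205,205:315,::-1],(800,364),interpolation=cv2.INTER_CUBIC);cv2.imwrite('pics/crate.png',cr)
E
```

```text
t 2.7 p [ 0.4197 -0.1867  0.0851] F [-1.9 -0.7  4.6] gap 0.7205726356767089
[[0.98, 0.0, 0.197], [-0.197, -0.001, 0.98], [0.001, -1.0, -0.001]]
[-31.9  15.9 -30.3  43.8  -0.   69.5]
```

View pics/crate.png

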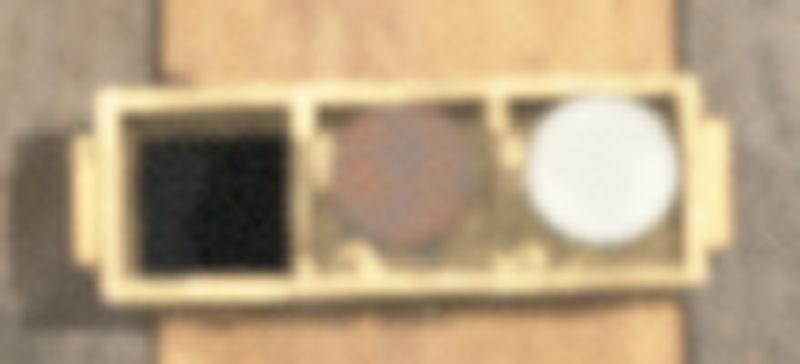

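The gripper holds the canister at 61 mm opening. In the crate crop, the rim's outer corners are at about (97,90), (695,76), (708,285) and (102,302). Now to compute the cell pose.

```bash
python3 - <<'E'
from h import *
b=load('t0');k=110/800
C=[on(b,(205+x*k-.43,155+y*k-.43),.062)[:2] for x,y in((97,90),(695,76),(708,285),(102,302))]
C=np.array(C);print(C.round(4));ctr=C.mean(0)
v=(C[0]+C[3]-C[1]-C[2])/2;u=(C[0]+C[1]-C[2]-C[3])/2;print('L',np.linalg.norm(v),'W',np.linalg.norm(u),'yawL',np.degrees(np.arctan2(-v[0],v[1])),'yawW',np.degrees(np.arctan2(u[1],u[0])))
y=v/np.linalg.norm(v);print('ctr',ctr,'cell',ctr+.074*y)
s=st();R=np.array(s['ee_rot']);print(R.T@(np.append(ctr+.074*y,.25)-s['tool_pos']))
E
```

```text
[[ 0.6057  0.1073]
 [ 0.6096 -0.121 ]
 [ 0.5293 -0.1244]
 [ 0.5243  0.1049]]
L 0.2288599186535638 W 0.0808605061432352 yawL 1.109244307955664 yawW 2.0565762781227006
ctr [ 0.56723574 -0.00830039] cell [0.56580319 0.06568575]
t 2.7 p [ 0.4197 -0.1867  0.0851] F [-1.9 -0.7  4.6] gap 0.7205726356767089
[[0.98, 0.0, 0.197], [-0.197, -0.001, 0.98], [0.001, -1.0, -0.001]]
[-31.9  15.9 -30.3  43.8  -0.   69.5]
[ 0.09353499 -0.16504263  0.27610116]
```

jog_arm(commands=[{"linear": [0, -0.01, 0], "spin": 0}, {"linear": [0, -0.03, 0], "spin": 0}, {"linear": [0, -0.06, 0], "spin": 0}, {"linear": [0, -0.09, 0], "spin": 0}, {"linear": [0, -0.11, 0], "spin": 0}])

```text
time: 3.2
tool_pos: [0.4197, -0.1864, 0.1962]
ee_rot: [[0.98, 0.001, 0.198], [-0.198, -0.0, 0.98], [0.001, -1.0, -0.0]]
wrist_force: [1.6, -1.1, -6.1]
finger_gap: 0.716
```

jog_arm(commands=[{"linear": [-0.001, 0, 0.012], "spin": -0.6}, {"linear": [-0.004, 0, 0.04], "spin": -2}, {"linear": [-0.007, 0, 0.07], "spin": -3.5}, {"linear": [-0.01, 0, 0.1], "spin": -5}, {"linear": [-0.013, 0, 0.126], "spin": -6}])

```text
time: 3.7
tool_pos: [0.4301, -0.0577, 0.1925]
ee_rot: [[0.996, -0.003, 0.092], [-0.092, 0.002, 0.996], [-0.003, -1.0, 0.002]]
wrist_force: [0.1, 0.3, -5.2]
finger_gap: 0.717
```

jog_arm(commands=[{"linear": [0.0, 0, 0.035], "spin": -2}, {"linear": [0.0, 0, 0.07], "spin": -4}, {"linear": [0.0, 0, 0.1], "spin": -6}, {"linear": [0.0, 0, 0.118], "spin": -6.6}, {"linear": [0.0, 0, 0.127], "spin": -6.6}])

```text
time: 4.2
tool_pos: [0.4419, 0.0683, 0.1926]
ee_rot: [[1.0, -0.003, -0.024], [0.024, 0.001, 1.0], [-0.003, -1.0, 0.001]]
wrist_force: [-0.0, -0.7, -5.6]
finger_gap: 0.717
```

```bash
python3 - <<'E'
from h import *
camera('wrist');camera('wrist');st(); w=snap('wrist','w2');st()
E
```

```text
t 4.3 p [0.4425 0.0672 0.1931] F [ 0.8 -0.1 -5.5] gap 0.7190147189843183
[[1.0, -0.002, -0.023], [0.023, 0.0, 1.0], [-0.002, -1.0, 0.0]]
[  0.5   8.8 -21.6  59.7   0.   89.2]
t 4.35 p [0.4427 0.0663 0.1933] F [-0.7 -0.9 -6.5] gap 0.7152059908707519
[[1.0, -0.002, -0.022], [0.022, -0.001, 1.0], [-0.002, -1.0, -0.001]]
[  0.4   8.8 -21.6  59.7  -0.   89.1]
```

View pics/w2.png

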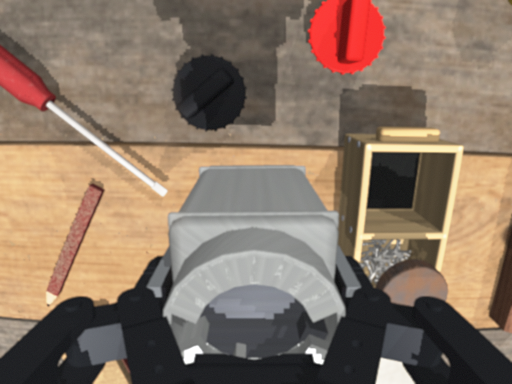

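Wrist view: the held canister is at the bottom, and the free cell's rim lies at about (355-455,140-235). The black lid is at (209,92), with its bar running from lower left to upper right. I'll enlarge the cell and the lid together.

```bash
python3 - <<'E'
from h import *
w=load('w2');im=w['color'][:,:,::-1]
a=cv2.resize(im[120:260,335:475],(560,560),interpolation=cv2.INTER_CUBIC)
b=cv2.resize(im[45:145,160:260],(240,240),interpolation=cv2.INTER_CUBIC)
o=np.zeros((560,800,3),np.uint8);o[:,:560]=a;o[:240,560:]=b
o[280:520,560:]=cv2.resize(im[150:270,160:280],(240,240))
cv2.imwrite('pics/w2c.png',o)
E
```

```text
(no output)
```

View pics/w2c.png

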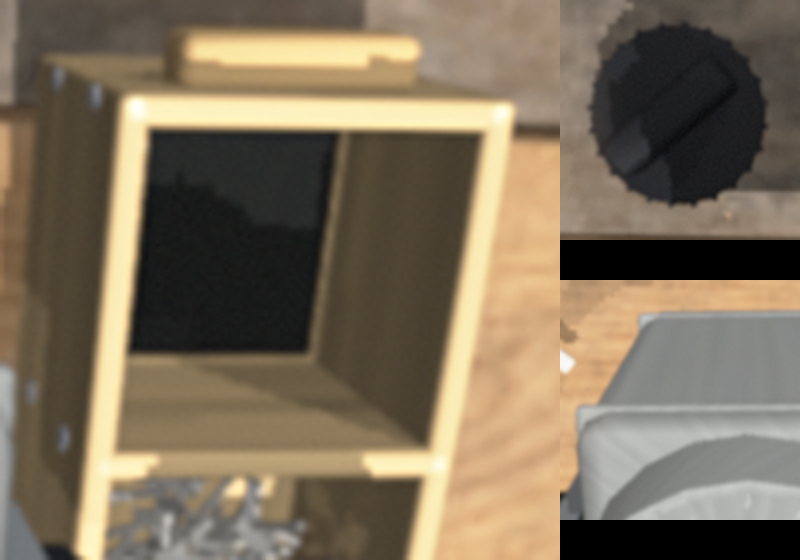

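```bash
python3 - <<'E'
from h import *
w=load('w2');f=lambda x,y:(335+x/4-.37,120+y/4-.37)
C=np.array([on(w,f(*p),.062)[:2] for p in((149,129),(485,132),(432,450),(114,452))]);print(C.round(4))
print('sides',[np.linalg.norm(C[i]-C[(i+1)%4]).round(4) for i in range(4)],'cell',C.mean(0))
u=(C[1]+C[2]-C[0]-C[3]);print('yaw',np.degrees(np.arctan2(u[1],u[0])),end=' ');v=C[0]+C[1]-C[2]-C[3];print(np.degrees(np.arctan2(-v[0],v[1])))
g=lambda x,y:(160+(x-560)/2.4-.3,45+y/2.4-.3)
p,q=on(w,g(722,72),.053),on(w,g(622,158),.053);print('lid',(p+q)/2,'len',np.linalg.norm(p-q),'bar',np.degrees(np.arctan2(*(p-q)[1::-1])))
# cap circle at z .022
m=np.array([on(w,g(592+87,115),.022)]);print('capctr',m)
s=st();z=s['tool_pos'][2]+.015
e=[on(w,p,z) for p in((172,214),(335,214))];print('can edge',np.round(e,4),np.linalg.norm(e[0]-e[1]));e=np.mean(e,0);R=np.array(s['ee_rot']);print('in tool',R.T@(e-s['tool_pos']))
cell=C.mean(0);print('to cell',R.T@(np.append(cell,.1)-s['tool_pos']))
E
```

```text
[[0.5329 0.1005]
 [0.6013 0.1024]
 [0.6033 0.0345]
 [0.5341 0.0331]]
sides [np.float64(0.0685), np.float64(0.0679), np.float64(0.0692), np.float64(0.0674)] cell [0.56791154 0.0676328 ]
yaw 1.361488704963352 1.3903295905337278
lid [0.40488119 0.14073119 0.053     ] len 0.04169556277750235 bar 40.145650107222
capctr [[0.40334608 0.14074519 0.022     ]]
t 4.35 p [0.4427 0.0663 0.1933] F [-0.7 -0.9 -6.5] gap 0.7152059908707519
[[1.0, -0.002, -0.022], [0.022, -0.001, 1.0], [-0.002, -1.0, -0.001]]
[  0.4   8.8 -21.6  59.7  -0.   89.1]
can edge [[0.4141 0.1016 0.2083]
 [0.4697 0.1029 0.2083]] 0.05566636627629192
in tool [-7.93803677e-05 -1.50242508e-02  3.59802648e-02]
to cell [ 0.12537875  0.09309688 -0.00134887]
```

```bash
python3 - <<'E'
from h import *
w=load('w2');s=telemetry.state();R=np.array(s['ee_rot']);t=np.array(s['tool_pos'])
g=w['color'].astype(int)
print([g[312,x].sum() for x in range(155,180,2)],[g[312,x].sum() for x in range(334,360,2)])
for d in(0,.004,.008,.012):
    f=lambda p,h:R.T@(on(w,p,t[2]+h-d)-t)
    a,b=f((165,312),.033),f((345,312),.033);c,e=f((172,214),.015),f((335,214),.015);k,l=f((200,168),-.085),f((304,168),-.085)
    print(d,'collar w',(b-a)[0].round(4),'ctr',((a+b)/2).round(4),'| top',(e-c)[0].round(4),e[2].round(4),'| bot',(l-k)[0].round(4),l[2].round(4))
E
```

```text
[np.int64(100), np.int64(101), np.int64(96), np.int64(94), np.int64(384), np.int64(543), np.int64(544), np.int64(534), np.int64(518), np.int64(527), np.int64(528), np.int64(530), np.int64(532)] [np.int64(486), np.int64(462), np.int64(539), np.int64(554), np.int64(510), np.int64(432), np.int64(146), np.int64(83), np.int64(102), np.int64(99), np.int64(102), np.int64(98), np.int64(96)]
0 collar w 0.0571 ctr [ 0.0004 -0.033   0.0095] | top 0.0557 0.036 | bot 0.0657 0.0297
0.004 collar w 0.0597 ctr [ 0.0005 -0.029   0.0065] | top 0.0578 0.0346 | bot 0.067 0.0288
0.008 collar w 0.0623 ctr [ 0.0005 -0.025   0.0035] | top 0.0598 0.0331 | bot 0.0683 0.0279
0.012 collar w 0.0649 ctr [ 0.0005 -0.021   0.0005] | top 0.0619 0.0316 | bot 0.0695 0.027
```

jog_arm(commands=[{"linear": [0.012, 0, -0.0005], "spin": 0}, {"linear": [0.04, 0, -0.001], "spin": 0}, {"linear": [0.075, 0, -0.002], "spin": 0}, {"linear": [0.105, 0, -0.0025], "spin": 0}, {"linear": [0.12, 0, -0.0025], "spin": 0}])

```text
time: 4.85
tool_pos: [0.5675, 0.0645, 0.1939]
ee_rot: [[1.0, 0.003, -0.019], [0.019, -0.001, 1.0], [0.003, -1.0, -0.001]]
wrist_force: [-0.2, 0.2, -5.4]
finger_gap: 0.719
```

jog_arm(commands=[{"linear": [0.003, 0.002, 0], "spin": 0}, {"linear": [0.0055, 0.01, 0], "spin": 0}, {"linear": [0.0055, 0.02, 0], "spin": 0}, {"linear": [0.0055, 0.025, 0], "spin": 0}, {"linear": [0.0055, 0.025, 0], "spin": 0}])

```text
time: 5.35
tool_pos: [0.5672, 0.0662, 0.1677]
ee_rot: [[1.0, -0.004, -0.021], [0.021, -0.0, 1.0], [-0.004, -1.0, -0.0]]
wrist_force: [-0.3, 0.8, -5.9]
finger_gap: 0.714
```

```bash
python3 - <<'E'
from h import *
camera('wrist');camera('wrist');w=snap('wrist','w3');s=st();R=np.array(s['ee_rot']);print('to cell',R.T@(np.array([.5677,.0665,.1])-s['tool_pos']))
E
```

```text
t 5.5 p [0.5689 0.0663 0.1695] F [ 0.2  0.4 -5.5] gap 0.7118935043245206
[[1.0, 0.0, -0.021], [0.021, -0.0, 1.0], [0.0, -1.0, -0.0]]
[ 0.3 23.4 -5.3 61.3 -0.  89.1]
to cell [-0.0012313   0.06952411  0.00018485]
```

View pics/w3.png

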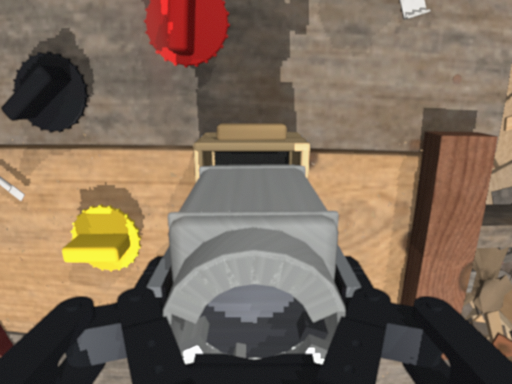

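The canister sits over the free cell. The crate's outer corners are at about (194,145) and (309,145), and the canister's edge runs from (172,214) to (335,214). I'll check the alignment numerically.

```bash
python3 - <<'E'
from h import *
w=load('w3');s=telemetry.state();R=np.array(s['ee_rot']);t=np.array(s['tool_pos'])
g=w['color'].astype(int)
for c in(210,290): print(c,[(y,int(g[y,c].sum())) for y in range(120,172,2)])
for r in(146,158): print(r,[(x,int(g[r,x].sum())) for x in list(range(186,222,2))+list(range(282,316,2))])
E
```

```text
210 [(120, 198), (122, 197), (124, 200), (126, 199), (128, 198), (130, 184), (132, 250), (134, 309), (136, 301), (138, 291), (140, 310), (142, 350), (144, 426), (146, 412), (148, 394), (150, 295), (152, 179), (154, 181), (156, 173), (158, 182), (160, 179), (162, 182), (164, 206), (166, 357), (168, 418), (170, 360)]
290 [(120, 228), (122, 228), (124, 229), (126, 233), (128, 236), (130, 233), (132, 276), (134, 305), (136, 303), (138, 301), (140, 317), (142, 353), (144, 430), (146, 419), (148, 402), (150, 315), (152, 301), (154, 315), (156, 312), (158, 310), (160, 301), (162, 303), (164, 326), (166, 431), (168, 387), (170, 355)]
146 [(186, 211), (188, 207), (190, 213), (192, 260), (194, 359), (196, 405), (198, 414), (200, 410), (202, 410), (204, 409), (206, 411), (208, 410), (210, 412), (212, 410), (214, 412), (216, 415), (218, 412), (220, 409), (282, 418), (284, 417), (286, 417), (288, 413), (290, 419), (292, 414), (294, 530), (296, 643), (298, 642), (300, 640), (302, 640), (304, 642), (306, 640), (308, 620), (310, 402), (312, 350), (314, 371)]
158 [(186, 498), (188, 499), (190, 454), (192, 416), (194, 518), (196, 617), (198, 489), (200, 386), (202, 277), (204, 171), (206, 167), (208, 174), (210, 182), (212, 441), (214, 375), (216, 104), (218, 109), (220, 104), (282, 110), (284, 102), (286, 68), (288, 122), (290, 310), (292, 223), (294, 172), (296, 175), (298, 163), (300, 302), (302, 566), (304, 625), (306, 633), (308, 541), (310, 296), (312, 283), (314, 294)]
```

```bash
python3 - <<'E'
from h import *
w=load('w3');s=telemetry.state();R=np.array(s['ee_rot']);t=np.array(s['tool_pos'])
f=lambda p,z:(R.T@(on(w,p,z)-t)).round(4)
print('outer',f((193.5,146),.062),f((310,146),.062)); print('inner',f((200.5,158),.062),f((300.5,158),.062))
print('end wall outer/inner',f((250,142.5),.062),f((250,150.5),.062))
for d in(0,.004): print('bottom edge',f((252,165.5),t[2]-.085-d),'top edge',f((252,214),t[2]+.015-d))
E
```

```text
outer [-0.0415  0.1075  0.039 ] [0.0386 0.1075 0.039 ]
inner [-0.0371  0.1075  0.0306] [0.0324 0.1075 0.0306]
end wall outer/inner [-0.0027  0.1075  0.0413] [-0.0027  0.1075  0.0358]
bottom edge [-0.0012  0.085   0.0302] top edge [-0.0008 -0.015   0.0351]
bottom edge [-0.0012  0.089   0.0293] top edge [-0.0008 -0.011   0.0336]
```

jog_arm(commands=[{"linear": [-0.0008, 0.004, 0.0015], "spin": 0}, {"linear": [-0.0008, 0.013, 0.0015], "spin": 0}, {"linear": [-0.0008, 0.023, 0.0015], "spin": 0}, {"linear": [-0.0008, 0.031, 0.0015], "spin": 0}, {"linear": [-0.0008, 0.036, 0.0015], "spin": 0}])

```text
time: 6.0
tool_pos: [0.5675, 0.0677, 0.1317]
ee_rot: [[1.0, -0.002, -0.021], [0.021, -0.0, 1.0], [-0.002, -1.0, -0.0]]
wrist_force: [0.3, 0.0, -6.4]
finger_gap: 0.715
```

jog_arm(commands=[{"linear": [0, 0.006, 0], "spin": 0}, {"linear": [0, 0.014, 0], "spin": 0}, {"linear": [0, 0.022, 0], "spin": 0}, {"linear": [0, 0.029, 0], "spin": 0}, {"linear": [0, 0.033, 0], "spin": 0}])

```text
time: 6.5
tool_pos: [0.5679, 0.0677, 0.0993]
ee_rot: [[1.0, -0.001, -0.021], [0.021, -0.0, 1.0], [-0.001, -1.0, -0.0]]
wrist_force: [0.2, -0.8, -5.6]
finger_gap: 0.716
```

jog_arm(commands=[{"linear": [0, 0.0008, 0], "spin": 0}, {"linear": [0, 0.0016, 0], "spin": 0}, {"linear": [0, 0.0024, 0], "spin": 0}, {"linear": [0, 0.003, 0], "spin": 0}, {"linear": [0, 0.003, 0], "spin": 0}])

```text
time: 7.0
tool_pos: [0.5685, 0.0677, 0.0974]
ee_rot: [[1.0, 0.0, -0.021], [0.021, -0.0, 1.0], [0.0, -1.0, -0.0]]
wrist_force: [0.2, -0.1, -5.0]
finger_gap: 0.716
```

jog_arm(commands=[{"linear": [0, 0.001, 0], "spin": 0}, {"linear": [0, 0.002, 0], "spin": 0}, {"linear": [0, 0.003, 0], "spin": 0}, {"linear": [0, 0.004, 0], "spin": 0}, {"linear": [0, 0.004, 0], "spin": 0}])

```text
time: 7.5
tool_pos: [0.5684, 0.0677, 0.0933]
ee_rot: [[1.0, 0.0, -0.021], [0.021, -0.0, 1.0], [0.0, -1.0, -0.0]]
wrist_force: [-0.6, 0.5, -5.8]
finger_gap: 0.718
```

jog_arm(commands=[{"linear": [0, 0.0005, 0], "spin": 0}, {"linear": [0, 0.001, 0], "spin": 0}, {"linear": [0, 0.0015, 0], "spin": 0}, {"linear": [0, 0.002, 0], "spin": 0}, {"linear": [0, 0.002, 0], "spin": 0}])

```text
time: 8.0
tool_pos: [0.5683, 0.0678, 0.0932]
ee_rot: [[1.0, 0.001, -0.021], [0.021, -0.0, 1.0], [0.001, -1.0, -0.0]]
wrist_force: [-6.0, 0.1, 10.6]
finger_gap: 0.715
```

jog_arm(commands=[{"linear": [0, -0.001, 0], "spin": 0}, {"linear": [0, -0.001, 0], "spin": 0}, {"linear": [0, -0.001, 0], "spin": 0}, {"linear": [0, -0.001, 0], "spin": 0}, {"linear": [0, -0.001, 0], "spin": 0}], claw=1)

```text
time: 8.5
tool_pos: [0.5685, 0.0677, 0.0922]
ee_rot: [[1.0, 0.0, -0.021], [0.021, -0.0, 1.0], [0.0, -1.0, -0.0]]
wrist_force: [-0.8, -0.5, 0.1]
finger_gap: 0.996
```

jog_arm(commands=[{"linear": [0, -0.006, 0], "spin": 0}, {"linear": [0, -0.03, 0], "spin": 0}, {"linear": [0, -0.07, 0], "spin": 0}, {"linear": [0, -0.11, 0], "spin": 0}, {"linear": [0, -0.135, 0], "spin": 0}])

```text
time: 9.0
tool_pos: [0.5694, 0.0678, 0.231]
ee_rot: [[1.0, 0.004, -0.021], [0.021, -0.0, 1.0], [0.004, -1.0, -0.0]]
wrist_force: [1.0, -1.5, -0.5]
finger_gap: 1.004
```

jog_arm(commands=[{"linear": [0, -0.015, 0], "spin": 0}, {"linear": [0, -0.02, 0], "spin": 0}, {"linear": [0, -0.02, 0], "spin": 0}, {"linear": [0, -0.02, 0], "spin": 0}, {"linear": [0, -0.02, 0], "spin": 0}])

```text
time: 9.5
tool_pos: [0.5676, 0.0677, 0.2459]
ee_rot: [[1.0, -0.003, -0.021], [0.021, -0.0, 1.0], [-0.003, -1.0, -0.0]]
wrist_force: [-0.1, -0.6, 0.4]
finger_gap: 1.002
```

```bash
python3 - <<'E'
from h import *
w=snap('wrist','w4');st()
cv2.imwrite('pics/w4c.png',cv2.resize(w['color'][90:270,130:380,::-1],(800,576),interpolation=cv2.INTER_CUBIC))
E
```

```text
t 9.55 p [0.5676 0.0677 0.246 ] F [-0.2  0.4  0.1] gap 0.9990844471635332
[[1.0, -0.002, -0.021], [0.021, -0.0, 1.0], [-0.002, -1.0, -0.0]]
[ 0.5 21.4  3.3 72.  -0.  89.2]
```

View pics/w4c.png

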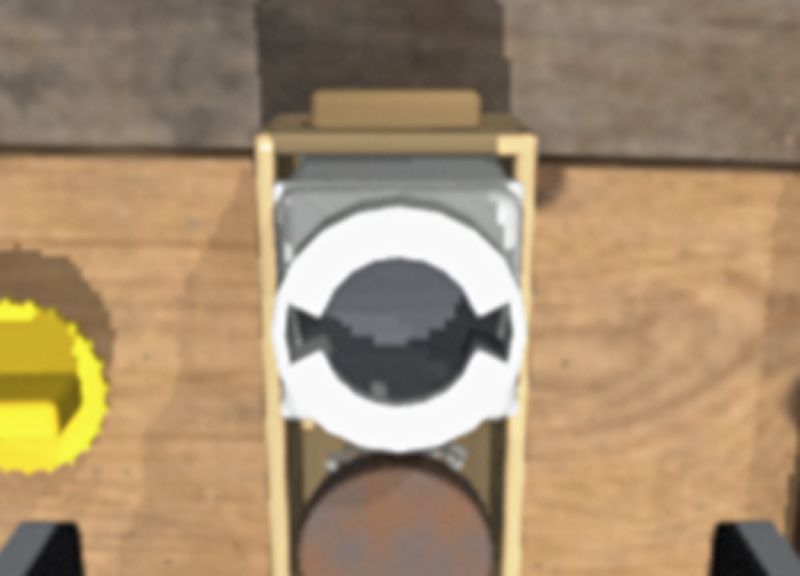

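The canister stands in the free cell, released. Its collar is centred in the crop at (400,328), with slots at (308,333) and (492,331), along the tool x axis. Now I move over the black lid, turning the jaws across its bar.

```bash
python3 - <<'E'
from h import *
w=load('w4');f=lambda x,y:(130+x/3.2-.35,90+y/3.2-.35)
print('mouth',on(w,f(399.5,328),.126));p,q=on(w,f(308,333),.126),on(w,f(492,331),.126);print((p+q)/2,np.degrees(np.arctan2(*(q-p)[1::-1])),np.linalg.norm(p-q))
p,q=on(w,f(300,184),.108),on(w,f(515,184),.108);print('edge',np.degrees(np.arctan2(*(q-p)[1::-1])))
E
```

```text
mouth [0.56827422 0.06979672 0.126     ]
[0.56840615 0.06881496 0.126     ] 1.9149110947010972 0.043398649958058234
edge 1.2641096606796332
```

jog_arm(commands=[{"linear": [-0.025, 0, 0.012], "spin": -8}, {"linear": [-0.06, 0, 0.028], "spin": -16}, {"linear": [-0.1, 0, 0.048], "spin": -24}, {"linear": [-0.135, 0, 0.064], "spin": -32}, {"linear": [-0.161, 0, 0.0764], "spin": -40}], claw=0.5)

```text
time: 10.05
tool_pos: [0.4029, 0.1412, 0.2464]
ee_rot: [[0.748, -0.002, -0.664], [0.664, -0.0, 0.748], [-0.002, -1.0, 0.001]]
wrist_force: [0.2, -0.9, 0.0]
finger_gap: 0.502
```

jog_arm(commands=[{"linear": [0, 0, 0], "spin": -8.5}, {"linear": [0, 0, 0], "spin": -17}, {"linear": [0, 0, 0], "spin": -25.5}, {"linear": [0, 0, 0], "spin": -34}, {"linear": [0, 0, 0], "spin": -42.4}])

```text
time: 10.55
tool_pos: [0.4053, 0.1407, 0.2466]
ee_rot: [[0.105, -0.001, -0.994], [0.994, -0.0, 0.105], [-0.001, -1.0, 0.001]]
wrist_force: [0.7, -0.4, 0.8]
finger_gap: 0.499
```

jog_arm(commands=[{"linear": [0, 0, 0], "spin": -8.5}, {"linear": [0, 0, 0], "spin": -17}, {"linear": [0, 0, 0], "spin": -25.5}, {"linear": [0, 0, 0], "spin": -34}, {"linear": [0, 0, 0], "spin": -42.4}])

```text
time: 11.05
tool_pos: [0.4053, 0.1406, 0.2466]
ee_rot: [[-0.593, -0.001, -0.805], [0.805, -0.0, -0.593], [0.001, -1.0, 0.001]]
wrist_force: [0.9, 0.4, 0.1]
finger_gap: 0.498
```

jog_arm(commands=[{"linear": [0, 0.01, 0], "spin": -4}, {"linear": [0, 0.03, 0], "spin": -4}, {"linear": [0, 0.05, 0], "spin": -4}, {"linear": [0, 0.06, 0], "spin": -4}, {"linear": [0, 0.06, 0], "spin": -4}])

```text
time: 11.55
tool_pos: [0.4042, 0.1404, 0.1856]
ee_rot: [[-0.643, -0.004, -0.766], [0.766, -0.001, -0.643], [0.002, -1.0, 0.003]]
wrist_force: [-0.8, -0.2, 0.4]
finger_gap: 0.499
```

```bash
python3 - <<'E'
from h import *
camera('wrist');w=snap('wrist','w5');st();c=proj(w,(.4049,.1407,.053));print(c)
im=w['color'][:,:,::-1];x,y=c.astype(int);x0=max(0,x-75);y0=max(0,y-60);print(x0,y0)
cv2.imwrite('pics/w5c.png',cv2.convertScaleAbs(cv2.resize(im[y0:y0+120,x0:x0+150],(750,600),interpolation=cv2.INTER_CUBIC),alpha=2.0))
E
```

```text
t 11.65 p [0.4057 0.1407 0.1875] F [ 0.5  0.7 -0.2] gap 0.4978638777691102
[[-0.643, -0.0, -0.766], [0.766, -0.0, -0.643], [0.0, -1.0, 0.0]]
[ 10.7   7.  -24.7  58.3  -0.  -29.4]
[253.79983141 189.91019366]
178 129
```

View pics/w5c.png

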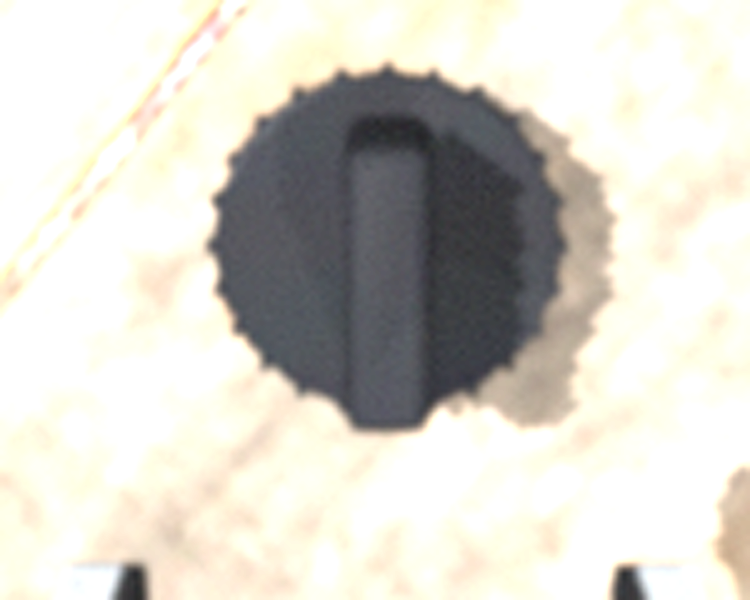

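The crop shows the black lid with its bar vertical in the image, along tool z. The bar's top runs over rows 148-430 around column 388, so the jaws are square to it.

```bash
python3 - <<'E'
from h import *
w=load('w5');f=lambda x,y:(178+x/5-.4,129+y/5-.4)
s=telemetry.state();R=np.array(s['ee_rot']);t=np.array(s['tool_pos'])
c=on(w,f(388.5,289),.053);print('lid',c,'tool',R.T@(c-t)); a,b=on(w,f(388,148),.053),on(w,f(388,430),.053);print(np.linalg.norm(a-b))
k=on(w,f(388,248),.022);print('cap ctr',R.T@(k-t))
E
```

```text
lid [0.40191647 0.13974519 0.053     ] tool [0.00168844 0.1344572  0.00349102]
0.046489045828935184
cap ctr [0.00177815 0.16545676 0.00225911]
```

jog_arm(commands=[{"linear": [0.001, 0.02, 0.002], "spin": 0}, {"linear": [0.001, 0.055, 0.0025], "spin": 0}, {"linear": [0.001, 0.09, 0.0025], "spin": 0}, {"linear": [0.001, 0.115, 0.0025], "spin": 0}, {"linear": [0.001, 0.125, 0.0025], "spin": 0}])

```text
time: 12.15
tool_pos: [0.4024, 0.1397, 0.0611]
ee_rot: [[-0.643, -0.002, -0.766], [0.766, -0.0, -0.643], [0.001, -1.0, 0.002]]
wrist_force: [0.3, -0.5, -0.7]
finger_gap: 0.5
```

jog_arm(commands=[{"linear": [0, 0.005, 0], "spin": 0}, {"linear": [0, 0.01, 0], "spin": 0}, {"linear": [0, 0.015, 0], "spin": 0}, {"linear": [0, 0.015, 0], "spin": 0}, {"linear": [0, 0.015, 0], "spin": 0}])

```text
time: 12.65
tool_pos: [0.4037, 0.14, 0.0478]
ee_rot: [[-0.643, 0.001, -0.766], [0.766, 0.0, -0.643], [-0.001, -1.0, -0.001]]
wrist_force: [-1.0, -0.1, 0.2]
finger_gap: 0.501
```

jog_arm(commands=[{"linear": [0, 0, 0], "spin": 0}, {"linear": [0, 0, 0], "spin": 0}, {"linear": [0, 0, 0], "spin": 0}, {"linear": [0, 0, 0], "spin": 0}, {"linear": [0, 0, 0], "spin": 0}], claw=0)

```text
time: 13.15
tool_pos: [0.4035, 0.14, 0.0475]
ee_rot: [[-0.643, 0.001, -0.766], [0.766, 0.0, -0.643], [-0.0, -1.0, -0.0]]
wrist_force: [0.4, 0.9, 3.7]
finger_gap: 0.153
```

jog_arm(commands=[{"linear": [0, -0.01, 0], "spin": 0}, {"linear": [0, -0.045, 0], "spin": 0}, {"linear": [0, -0.09, 0], "spin": 0}, {"linear": [0, -0.135, 0], "spin": 0}, {"linear": [0, -0.155, 0], "spin": 0}])

```text
time: 13.65
tool_pos: [0.4048, 0.1401, 0.2067]
ee_rot: [[-0.643, 0.006, -0.766], [0.766, 0.001, -0.643], [-0.003, -1.0, -0.005]]
wrist_force: [1.1, -0.1, -1.9]
finger_gap: 0.151
```

jog_arm(commands=[{"linear": [-0.02, 0, -0.01], "spin": 6}, {"linear": [-0.056, 0, -0.028], "spin": 14}, {"linear": [-0.1, 0, -0.05], "spin": 22.5}, {"linear": [-0.14, 0, -0.07], "spin": 31}, {"linear": [-0.161, 0, -0.0804], "spin": 38.7}])

```text
time: 14.15
tool_pos: [0.5711, 0.0665, 0.2024]
ee_rot: [[-0.015, 0.002, -1.0], [1.0, -0.001, -0.015], [-0.001, -1.0, -0.002]]
wrist_force: [-0.3, 0.1, -0.4]
finger_gap: 0.151
```

jog_arm(commands=[{"linear": [0, 0, 0], "spin": 0}, {"linear": [0, 0, 0], "spin": 0}, {"linear": [0, 0, 0], "spin": 0}, {"linear": [0, 0, 0], "spin": 0}, {"linear": [0, 0, 0], "spin": 0}])

```text
time: 14.65
tool_pos: [0.5675, 0.0688, 0.2025]
ee_rot: [[-0.024, -0.0, -1.0], [1.0, -0.0, -0.024], [-0.0, -1.0, 0.0]]
wrist_force: [-0.1, -0.3, -0.4]
finger_gap: 0.152
```

```bash
python3 - <<'E'
from h import *
w=snap('wrist','w6');st();print(proj(w,(.5684,.0685,.126)))
cv2.imwrite('pics/w6c.png',cv2.convertScaleAbs(cv2.resize(w['color'][70:340,130:380,::-1],(555,600),interpolation=cv2.INTER_CUBIC),alpha=1.3))
E
```

```text
t 14.7 p [0.5677 0.0687 0.2026] F [ 0.1  0.7 -1.1] gap 0.15072291319013936
[[-0.024, 0.0, -1.0], [1.0, -0.0, -0.024], [-0.0, -1.0, -0.0]]
[ 0.5 22.3 -2.  65.8 -0.  -0.8]
[253.17350829 216.28312122]
```

View pics/w6c.png

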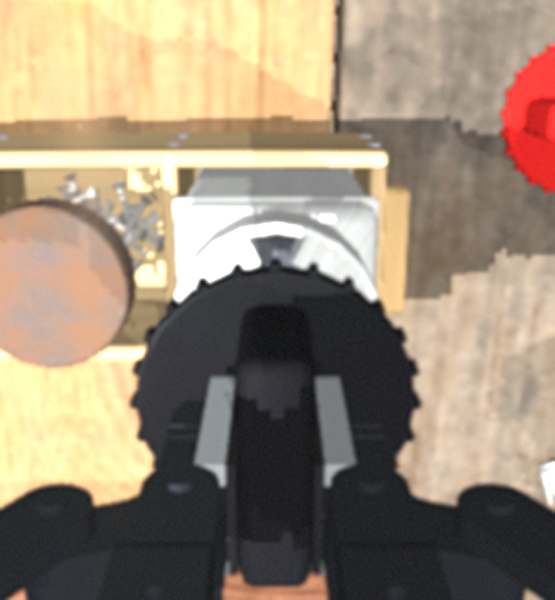

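Crop (12th and last picture): the lid is held square by its bar. Cap centre column 275, bar 276, canister body centre 275 and slot 278 all line up laterally. The rest of the fore-and-aft check I'll do numerically.

```bash
python3 - <<'E'
from h import *
w=load('w6');g=w['color'].astype(int).sum(2);s=telemetry.state();R=np.array(s['ee_rot']);t=np.array(s['tool_pos'])
f=lambda p,z:(R.T@(on(w,p,z)-t)).round(4)
for c in(236,240,245,254,263,268): print(c,g[164:194,c].tolist())
r=245;print([(x,int(g[r,x])) for x in list(range(186,204))+list(range(308,326))])
zc=t[2]-.0315
print('collar edge',f((254,169.5),.126),'body edge y',f((254,159),.108),'cap edge top',f((254,189.5),zc+.006),f((254,189.5),zc))
print('cap sides',f((190,245),zc+.006),f((317.8,245),zc+.006))
E
```

```text
236 [707, 730, 739, 730, 673, 533, 452, 440, 479, 639, 754, 765, 765, 762, 762, 762, 762, 762, 762, 762, 762, 762, 765, 765, 677, 368, 160, 101, 105, 112]
240 [702, 719, 680, 538, 437, 416, 423, 516, 715, 765, 765, 765, 765, 765, 765, 765, 765, 765, 762, 762, 762, 762, 762, 762, 765, 765, 728, 446, 164, 85]
245 [490, 473, 409, 353, 351, 357, 418, 630, 757, 765, 765, 753, 583, 337, 262, 277, 297, 340, 410, 515, 645, 731, 765, 765, 765, 737, 469, 191, 66, 110]
254 [379, 345, 326, 323, 336, 456, 704, 765, 765, 765, 737, 496, 245, 186, 198, 199, 216, 243, 297, 356, 371, 315, 216, 111, 83, 118, 130, 123, 126, 134]
263 [437, 419, 362, 331, 329, 327, 401, 609, 754, 765, 765, 754, 594, 369, 316, 330, 329, 344, 353, 379, 423, 469, 518, 545, 528, 443, 299, 138, 65, 96]
268 [421, 435, 413, 370, 334, 325, 328, 362, 455, 553, 581, 572, 544, 530, 540, 554, 556, 563, 569, 575, 575, 583, 580, 572, 542, 479, 371, 220, 103, 80]
[(186, 514), (187, 526), (188, 535), (189, 522), (190, 448), (191, 321), (192, 208), (193, 153), (194, 142), (195, 145), (196, 139), (197, 143), (198, 141), (199, 139), (200, 141), (201, 133), (202, 136), (203, 136), (308, 84), (309, 87), (310, 87), (311, 83), (312, 80), (313, 85), (314, 87), (315, 139), (316, 261), (317, 373), (318, 441), (319, 464), (320, 465), (321, 475), (322, 479), (323, 466), (324, 451), (325, 437)]
collar edge [0.0003 0.0766 0.0296] body edge y [0.0003 0.0946 0.0325] cap edge top [0.0002 0.0255 0.0319] [0.0002 0.0315 0.0302]
cap sides [-0.0309  0.0255  0.0038] [0.0312 0.0255 0.0039]
```

jog_arm(commands=[{"linear": [0, 0.006, 0], "spin": 0}, {"linear": [0, 0.014, -0.0005], "spin": 0}, {"linear": [0, 0.022, -0.0005], "spin": 0}, {"linear": [0, 0.025, -0.0005], "spin": 0}, {"linear": [0, 0.025, -0.0005], "spin": 0}])

```text
time: 15.2
tool_pos: [0.5681, 0.0683, 0.1761]
ee_rot: [[-0.023, -0.002, -1.0], [1.0, -0.0, -0.023], [-0.0, -1.0, 0.002]]
wrist_force: [-0.4, 0.4, -0.8]
finger_gap: 0.15
```

jog_arm(commands=[{"linear": [0, 0.002, 0], "spin": 0}, {"linear": [0, 0.004, 0], "spin": 0}, {"linear": [0, 0.006, 0], "spin": 0}, {"linear": [0, 0.008, 0], "spin": 0}, {"linear": [0, 0.008, 0], "spin": 0}])

```text
time: 15.7
tool_pos: [0.5687, 0.0683, 0.169]
ee_rot: [[-0.023, -0.0, -1.0], [1.0, 0.0, -0.023], [0.0, -1.0, 0.0]]
wrist_force: [0.8, 0.7, -1.5]
finger_gap: 0.152
```

jog_arm(commands=[{"linear": [0, 0.002, 0], "spin": 0}, {"linear": [0, 0.004, 0], "spin": 0}, {"linear": [0, 0.006, 0], "spin": 0}, {"linear": [0, 0.007, 0], "spin": 0}, {"linear": [0, 0.007, 0], "spin": 0}])

```text
time: 16.2
tool_pos: [0.5688, 0.0685, 0.1622]
ee_rot: [[-0.023, 0.0, -1.0], [1.0, 0.0, -0.023], [0.0, -1.0, -0.0]]
wrist_force: [0.4, 0.5, 0.2]
finger_gap: 0.156
```

jog_arm(commands=[{"linear": [0, 0.001, 0], "spin": 0}, {"linear": [0, 0.002, 0], "spin": 0}, {"linear": [0, 0.003, 0], "spin": 0}, {"linear": [0, 0.004, 0], "spin": 0}, {"linear": [0, 0.004, 0], "spin": 0}])

```text
time: 16.7
tool_pos: [0.5688, 0.0683, 0.158]
ee_rot: [[-0.023, -0.0, -1.0], [1.0, -0.0, -0.023], [-0.0, -1.0, 0.0]]
wrist_force: [0.6, 1.4, -0.6]
finger_gap: 0.153
```

jog_arm(commands=[{"linear": [0, 0.0003, 0], "spin": 0}, {"linear": [0, 0.0007, 0], "spin": 0}, {"linear": [0, 0.001, 0], "spin": 0}, {"linear": [0, 0.0015, 0], "spin": 0}, {"linear": [0, 0.0015, 0], "spin": 0}])

```text
time: 17.2
tool_pos: [0.5689, 0.0683, 0.1576]
ee_rot: [[-0.023, 0.001, -1.0], [1.0, -0.0, -0.023], [-0.0, -1.0, -0.001]]
wrist_force: [-2.5, 3.0, 6.0]
finger_gap: 0.153
```

jog_arm(commands=[{"linear": [0, -0.0004, 0], "spin": 3}, {"linear": [0, -0.0004, 0], "spin": 7}, {"linear": [0, -0.0004, 0], "spin": 12}, {"linear": [0, -0.0004, 0], "spin": 17}, {"linear": [0, -0.0004, 0], "spin": 20}])

```text
time: 17.7
tool_pos: [0.5693, 0.068, 0.1576]
ee_rot: [[0.323, 0.001, -0.946], [0.946, -0.001, 0.323], [-0.0, -1.0, -0.001]]
wrist_force: [0.6, 1.1, 1.3]
finger_gap: 0.153
```

jog_arm(commands=[{"linear": [0, 0, 0], "spin": 5}, {"linear": [0, 0, 0], "spin": 10}, {"linear": [0, 0, 0], "spin": 15}, {"linear": [0, 0, 0], "spin": 20}, {"linear": [0, 0, 0], "spin": 22}])

```text
time: 18.2
tool_pos: [0.5691, 0.0677, 0.1576]
ee_rot: [[0.654, 0.001, -0.757], [0.757, -0.002, 0.654], [-0.001, -1.0, -0.002]]
wrist_force: [-0.4, -0.4, 3.2]
finger_gap: 0.152
```

```bash
python3 - <<'E'
from h import *
camera('wrist');w=snap('wrist','w7');t=snap('top','t7');sc=snap('scene','s7');s=st();print('torque',np.round(s['wrist_torque'],3))
R=np.array(s['ee_rot']);print('tool x ang',np.degrees(np.arctan2(R[1,0],R[0,0])))
# predicted pixels of canister body corners for yaw 1.4 about (.5687,.0683)
for yaw in(1.4,-4):
    a=np.radians(yaw)
    for z in(.108,): print(yaw,[proj(w,(.5687+.031*(np.cos(a)*i-np.sin(a)*j),.0683+.031*(np.sin(a)*i+np.cos(a)*j),z)).round(1).tolist() for i,j in((1,1),(1,-1),(-1,-1),(-1,1))])
E
```

```text
t 18.4 p [0.5691 0.0677 0.1576] F [-0.8 -0.2  3.7] gap 0.14958558108514547
[[0.652, 0.001, -0.759], [0.759, -0.001, 0.652], [-0.0, -1.0, -0.001]]
[ 0.5 23.9 -6.4 59.7 -0.1 41.1]
torque [-0.202  0.22   0.025]
tool x ang 49.33590657943685
1.4 [[332.0, 234.1], [250.2, 298.0], [175.0, 227.1], [257.9, 152.5]]
-4 [[330.8, 240.8], [243.3, 297.4], [175.2, 220.2], [265.9, 153.3]]
```

```bash
cat > seg.py <<'E'
from h import *
import sys
def run(tag,c0=(.5687,.0683)):
    w=load(tag);g=cv2.cvtColor(w['color'],cv2.COLOR_RGB2GRAY)
    L=cv2.createLineSegmentDetector().detect(g)[0][:,0]
    for l in L:
        if np.hypot(l[0]-l[2],l[1]-l[3])<14: continue
        for z,n in((.108,'can'),(.062,'rim')):
            p,q=on(w,l[:2],z)[:2],on(w,l[2:],z)[:2];d=q-p;a=np.degrees(np.arctan2(d[1],d[0]));m=(p+q)/2-c0
            a90=(a+45)%90-45
            if np.abs(m).max()>.05 or abs(a90)>9: continue
            off=abs(m@np.array([-np.sin(np.radians(a)),np.cos(np.radians(a))]))
            if n=='can' and not .027<off<.034: continue
            if n=='rim' and not .031<off<.046: continue
            print(n,l.round(0).tolist(),'yaw %.1f'%a90,'off %.1f'%(off*1e3),'len %.1f'%(np.linalg.norm(d)*1e3),'mid',(m*1e3).round(0))
E
python3 - <<'E'
import seg
for t in('w4','w6','w7'): print(t);seg.run(t)
E
```

```text
w4
can [289.0, 184.0, 289.0, 201.0] yaw 3.0 off 27.2 len 13.8 mid [27. -4.]
rim [289.0, 184.0, 289.0, 201.0] yaw 3.0 off 31.8 len 16.2 mid [ 33. -18.]
can [219.0, 202.0, 219.0, 187.0] yaw -0.7 off 28.7 len 12.8 mid [-29.  -6.]
rim [219.0, 202.0, 219.0, 187.0] yaw -0.7 off 33.2 len 15.0 mid [-33. -21.]
rim [218.0, 136.0, 292.0, 137.0] yaw 0.6 off 35.0 len 67.1 mid [-1. 35.]
can [296.0, 158.0, 297.0, 134.0] yaw 0.6 off 31.9 len 18.7 mid [31. 34.]
rim [296.0, 158.0, 297.0, 134.0] yaw 0.6 off 37.8 len 22.0 mid [37. 27.]
rim [210.0, 134.0, 211.0, 172.0] yaw 1.2 off 41.1 len 35.1 mid [-41.  19.]
rim [296.0, 131.0, 232.0, 131.0] yaw 1.2 off 39.8 len 57.7 mid [ 7. 40.]
can [294.0, 213.0, 295.0, 176.0] yaw 1.5 off 31.9 len 31.9 mid [32. -5.]
rim [294.0, 213.0, 295.0, 176.0] yaw 1.5 off 37.6 len 37.6 mid [ 38. -20.]
can [216.0, 179.0, 214.0, 154.0] yaw 1.9 off 31.5 len 20.3 mid [-32.  16.]
rim [216.0, 179.0, 214.0, 154.0] yaw 1.9 off 37.1 len 23.8 mid [-37.   6.]
rim [212.0, 178.0, 213.0, 206.0] yaw 1.4 off 40.1 len 27.4 mid [-40. -19.]
can [295.0, 174.0, 297.0, 159.0] yaw -1.9 off 31.4 len 12
[... 1930 characters left out ...]
f 39.4 len 59.2 mid [-3. 39.]
can [244.0, 160.0, 202.0, 196.0] yaw -0.6 off 33.7 len 30.0 mid [-34.   7.]
can [206.0, 199.0, 182.0, 220.0] yaw 0.4 off 30.8 len 17.9 mid [-31. -17.]
can [294.0, 193.0, 264.0, 160.0] yaw 0.7 off 30.5 len 24.5 mid [-15.  30.]
can [260.0, 158.0, 240.0, 175.0] yaw -0.7 off 29.3 len 14.1 mid [-29.  22.]
rim [275.0, 136.0, 322.0, 188.0] yaw 1.7 off 41.6 len 47.7 mid [-2. 42.]
can [321.0, 228.0, 305.0, 206.0] yaw -3.5 off 31.0 len 16.0 mid [15. 30.]
can [264.0, 282.0, 245.0, 298.0] yaw 2.6 off 28.0 len 15.8 mid [ 29. -25.]
rim [216.0, 149.0, 240.0, 127.0] yaw 1.5 off 44.6 len 22.0 mid [-45.  17.]
can [312.0, 249.0, 301.0, 258.0] yaw 3.8 off 31.1 len 8.3 mid [30. 13.]
```

jog_arm(commands=[{"linear": [0, 0, 0], "spin": 1.5}, {"linear": [0, 0, 0], "spin": 3}, {"linear": [0, 0, 0], "spin": 4.8}, {"linear": [0, 0, 0], "spin": 4.8}, {"linear": [0, 0, 0], "spin": 4.8}])

```text
time: 18.9
tool_pos: [0.569, 0.0678, 0.1576]
ee_rot: [[0.714, 0.001, -0.7], [0.7, -0.001, 0.714], [-0.0, -1.0, -0.001]]
wrist_force: [-0.7, -1.6, 6.2]
finger_gap: 0.148
```

```bash
python3 - <<'E'
from h import *
import seg
for i in range(4): camera('wrist')
w=snap('wrist','w8');s=st();print('torque',np.round(s['wrist_torque'],3))
R=np.array(s['ee_rot']);print('bar ang',np.degrees(np.arctan2(R[1,0],R[0,0]))-90);seg.run('w8')
# bar in the picture: long segments near image-vertical below the cap edge (tool z direction)
L=cv2.createLineSegmentDetector().detect(cv2.cvtColor(w['color'],cv2.COLOR_RGB2GRAY))[0][:,0]
for l in L:
    if 225<l[[0,2]].mean()<285 and np.hypot(l[0]-l[2],l[1]-l[3])>18 and abs(l[0]-l[2])<6: 
        p,q=on(w,l[:2],.163),on(w,l[2:],.163);d=p-q;print('bar seg',l.round(0),'ang %.1f'%((np.degrees(np.arctan2(d[1],d[0]))+90)%180-90))
b=load('w6');t=snap('top','t8')
h=cv2.cvtColor(t['color'],cv2.COLOR_RGB2HSV);h0=cv2.cvtColor(load('t0')['color'],cv2.COLOR_RGB2HSV)
for n,(x,y) in dict(tape=(166,146),plane=(347,152),jarR=(288,178)).items():
    print(n,'mean abs change',np.abs(t['color'][y-15:y+15,x-12:x+12].astype(int)-load('t0')['color'][y-15:y+15,x-12:x+12]).mean().round(1))
E
```

```text
t 19.15 p [0.569  0.0678 0.1576] F [-0.5 -2.   4.6] gap 0.14913669042548947
[[0.714, 0.001, -0.7], [0.7, -0.001, 0.714], [-0.0, -1.0, -0.001]]
[ 0.5 23.9 -6.4 59.7 -0.1 46.1]
torque [-0.403  0.26   0.001]
bar ang -45.569978889161995
rim [320.0, 213.0, 334.0, 201.0] yaw -1.6 off 36.6 len 12.2 mid [38. 34.]
rim [181.0, 205.0, 253.0, 126.0] yaw 1.6 off 36.1 len 72.5 mid [-36.   1.]
rim [252.0, 132.0, 324.0, 202.0] yaw 0.5 off 34.6 len 68.8 mid [-1. 35.]
rim [246.0, 122.0, 201.0, 171.0] yaw 1.3 off 41.5 len 44.0 mid [-42.  14.]
rim [262.0, 129.0, 247.0, 115.0] yaw 0.9 off 40.6 len 12.9 mid [-38.  40.]
can [275.0, 183.0, 289.0, 193.0] yaw 6.4 off 29.0 len 9.0 mid [-7. 28.]
rim [333.0, 200.0, 261.0, 131.0] yaw 1.1 off 39.5 len 67.8 mid [ 3. 40.]
can [203.0, 196.0, 189.0, 210.0] yaw -1.5 off 33.5 len 11.6 mid [-34. -10.]
can [299.0, 192.0, 255.0, 149.0] yaw -0.2 off 33.0 len 33.2 mid [-15.  33.]
can [240.0, 159.0, 204.0, 195.0] yaw -0.2 off 33.4 len 27.9 mid [-33.  10.]
can [203.0, 204.0, 182.0, 226.0] yaw 1.5 off 31.1 len 17.7 mid [-31. -17.]
rim [310.0, 195.0, 260.0, 146.0] yaw -0.2 off 3
[... 352 characters left out ...]
59.0] yaw 1.2 off 30.7 len 25.2 mid [-15.  30.]
rim [207.0, 185.0, 194.0, 199.0] yaw 1.1 off 32.4 len 13.9 mid [-32. -19.]
rim [319.0, 180.0, 328.0, 192.0] yaw -6.1 off 45.0 len 10.9 mid [25. 43.]
rim [214.0, 151.0, 234.0, 129.0] yaw 1.2 off 44.0 len 19.2 mid [-44.  18.]
can [312.0, 244.0, 301.0, 256.0] yaw 3.8 off 30.3 len 9.8 mid [30. 13.]
bar seg [230. 323. 229. 353.] ang -48.8
bar seg [277. 348. 277. 321.] ang -44.5
bar seg [273. 253. 275. 290.] ang -41.1
bar seg [232. 270. 236. 240.] ang -52.8
bar seg [275. 323. 276. 293.] ang -45.6
bar seg [270. 298. 271. 326.] ang -44.0
bar seg [236. 311. 236. 288.] ang -46.6
tape mean abs change 20.3
plane mean abs change 2.8
jarR mean abs change 3.2
```

```bash
python3 - <<'E'
from h import *
sc=snap('scene','s8')
def cen(c,x0,y0,x1,y1):
    h=cv2.cvtColor(c['color'][y0:y1,x0:x1],cv2.COLOR_RGB2HSV);m=(h[...,0]>18)&(h[...,0]<34)&(h[...,1]>150)&(h[...,2]>70);y,x=np.nonzero(m);return len(x),x.mean()+x0,y.mean()+y0
for a,b,box in(('t0','t8',(150,125,200,165)),('s0','s8',(130,195,172,235))): print(cen(load(a),*box),cen(load(b),*box))
g0,g8=[load(t)['color'].mean(2)[125:165,150:200] for t in('t0','t8')];print('brightness',g0.mean(),g8.mean())
for n,(x,y) in dict(jarMid=(251,195),jarR=(274,188),tape=(148,217),plane=(308,170)).items(): print(n,np.abs(sc['color'][y-10:y+10,x-10:x+10].astype(int)-load('s0')['color'][y-10:y+10,x-10:x+10]).mean().round(1))
w=load('w6');w4=load('w4')
st()
E
```

```text
(14, np.float64(166.42857142857142), np.float64(150.21428571428572)) (4, np.float64(159.0), np.float64(151.75))
(0, np.float64(nan), np.float64(nan)) (0, np.float64(nan), np.float64(nan))
brightness 141.2266666666667 148.16633333333334
jarMid 6.8
jarR 59.1
tape 3.6
plane 47.6
t 19.25 p [0.569  0.0678 0.1576] F [-0.9 -1.9  5.4] gap 0.15267836891520886
[[0.714, 0.001, -0.7], [0.7, -0.001, 0.714], [-0.0, -1.0, -0.001]]
[ 0.5 23.9 -6.4 59.7 -0.1 46.1]<stdin>:4: RuntimeWarning: Mean of empty slice.
  ret = ret.dtype.type(ret / rcount)
```

```bash
python3 -c "
from rig import robot
print(robot.sign_off())"
```

```text
the job is handed in; nothing more can be done
None
```

The job is handed in at 19.3 s of the 64 s allowed. The canister stands released in the crate's free cell, and the black lid is on it, turned halfway and still gripped.

- **Canister:** it met the mat where expected, with the tool at z = 93 mm. A wrist picture after release showed it upright in the free +y cell.
- **Lid:** it went down through the slots without resistance, and the cap met the collar at the expected height with about 5 N of push. I then turned it clockwise.
- **Angle:** the last check put the bar at −45.6° and the canister at about −0.3° (±1°), so about 45° between them. That is well short of the 65° click. The canister turned about 1.5° clockwise in its cell while I turned the lid.
- **Other objects:** in the top view, the plane and the right-hand jar look unchanged. In the scene view, the tape measure and the middle jar look unchanged.

**Checks that disagreed:**
- The top view changed around the tape measure, and my colour check there was inconclusive. The scene view shows no change, so I took it as the arm's shadow.
- The scene view changed at the plane and the right-hand jar, which I took as the arm blocking the view.
- The canister edge lines scattered by 2–3°, so its angle is an average.

My 12 picture views were used up before the lid went in, so the final state was checked by numbers only.

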